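# Take the telescoping glass brush from the counter drawer and hold it extended

## Task

Open the drawer of the wooden unit on the counter all the way, squeeze the button on the collar of the telescoping brush lying in it and pull the brush end out to its second (last) stop, so that it locks there with the button sprung out again. Then lift the extended brush clear out of the drawer and finish holding it still up in the air, about a hand's breadth above where it lay, leaving the drawer open. Do not disturb the cheese, the jar or the bowl.

Things in the scene. Friction and masses are not known exactly. Their poses are not given: they have to be found in the camera images.
- cabinet: Low pine drawer unit on the counter, fixed: 260 deep (its x) x 470 wide (its y) x 100 mm high, one drawer. Origin: centre of its underside. Its front face is 130 mm from the origin on its -x side (towards the robot); the drawer comes out along -x
- drawer (a joint): Drawer travel in m: 0 shut, 0.16 fully open at its stop; friction about 3 N. Inside floor 15 mm above the counter; front panel 14 thick, reaching 88 mm above the counter; side and back walls reach 45 mm. On its floor two grey posts (16 mm wide) have slots open upward (24 wide, tops 50 mm above the counter) in which the brush's handle tube lies
- drawer_handle (a point): Middle of the drawer's steel bar handle: round bar 10 mm thick, 110 mm long along the cabinet's y, its centre 38 mm in front of the drawer's front face and 68 mm above the counter (32 mm below the cabinet's top). Moves with the drawer
- pole: Telescoping brush, loose, 230 to 300 g, 298 mm long shut, hidden in the shut drawer. Lies level along the cabinet's y, axis 45 mm above the counter and 85 mm behind the drawer's front face, brush end to the robot's left. Origin on the axis at the mouth of its black square handle tube (22 x 22 mm, from x = -170 to 0 mm); +x is the pull-out direction, z up. Extended, it balances near x = -20 mm
- pole_handle (a point): Point on the handle tube's axis at x = -82 mm of the brush, midway between the two posts (at x = -148 and -16 mm): tube free on both sides there, 22 mm wide, for lifting the brush straight up out of the slots. A 34 mm square flange at the tube's rear end bears on the rear post when the brush end is pulled, so the post holds the handle back
- brush_collar (a point): Centre of the grey collar that slides out with the brush end (shut: x = 28 mm of the brush): 48 along the axis, 30 wide, 26 mm tall, button on its far side (brush -y, away from the robot). Beyond it a 16 mm neck and a brush head 60 long, 30 wide, 30 mm tall. Squeeze the collar across its width, one finger on the button, and keep squeezing while pulling
- button (a joint): Button travel in m: 0 sprung out (6 mm proud, collar and button 36 mm across), 0.005 fully in (31 mm across). Black plate 34 mm along the axis, 18 mm tall. Spring 2 N to start, 5 N fully in; the lock is free from 0.0035 on. Let go between stops it stays about 0.002 in until the next stop, where it springs out and locks
- brush (a joint): Pull-out of the brush end in m: 0 shut (locked), 0.055 first stop (passed freely with the button held in), 0.110 second and last stop (hard end; locks when the button is let go, with 1.5 mm play). Sliding friction about 1.5 N
- wheel: Small cheese wheel, 120 mm across, 52 mm high, on the cabinet's top in its left half; origin under its centre. To be left alone
- jar: Amber glass jar, 70 mm across, 100 mm high, on the counter to the left; origin under its centre. To be left alone
- bowl: Blue ceramic bowl, 150 mm across, 70 mm high, on the counter to the right; origin under its centre. To be left alone

How it is judged:
By the outcome, as a careful person would: the job done as asked, in the order asked, and still so for the second after the job is handed in, while the arm keeps its last pose, push and grip.
It also fails if it takes over 61 s, if anything falls off the work surface, if the arm or the gripper's body presses on something with over 40 N, if the wrist force passes 120 N, or if a joint passes its speed limit or range.

## Robot

A 6-joint arm with a two-finger parallel gripper is mounted at the origin on the work surface. World frame = base frame: x ahead of the robot, y to its left, z up, the work surface at z = 0. Lengths are in mm, angles in rad, forces in N, time in s.
With the tool pointing down it reaches from about 400 to 925 mm from the base axis. Payload 12.5 kg.
Tool frame: the origin (TCP) lies at the very end of the fingers, on their centre line; the grasp point (between the pads) lies grip_depth behind it (grip_depth is the distance from the TCP to the grasp point, in mm); z points along the fingers, y is the line along which they close (so a half turn about z gives the same grasp; the last joint's range is limited). The gripper opens to 95 mm and grips with 3 to 60 N. Pads are 20 mm wide; open, the fingers measure 119 mm over their backs; the gripper's body (75 mm by 180 mm) begins 59 mm behind the grasp point.
Start: joints at [-1.408, 0.491, 1.559, -0, 1.092, -0.106], TCP at [166.007, -602.568, 214.661] pointing down, gripper open.
Joint ranges: [-3.1, 3.1], [-0.84, 2.19], [0.05, 2.79], [-1.13, 4.28], [0.06, 2.93], [-2.69, 2.69]. Speed limits (rad/s): [2.22, 2.22, 2.79, 3.14, 3.14, 3.14].

## Interface

Orientations are given as [roll, pitch, yaw] about the fixed x, y, z axes, in that order (R = Rz(yaw) Ry(pitch) Rx(roll)).
In Python, from cell import state, read_camera, job_done, grip_depth gives the robot as it stands.
- The arm moves only by the tool drive_tool, never from a script. Its argument "targets" is a list of rows, each an object with "jaw": the opening, from 0 (shut) to 1 (fully open); "travel": the shift along the tool's x, y, z in m, a list of three; "twist": the turn about the tool's z in rad. In form: [{"jaw": jaw, "travel": [tx, ty, tz], "twist": twist}, ...]. A call has 1 to 8 rows; each row is the pose to reach, as a shift and turn from the pose commanded when the call began, along the tool's axes at that moment; what a row does not reach only later rows make up. A row lasts 1/12 s, in which the tool goes at most 41.7 mm and 7.16 degrees, less where a joint would pass 70% of its speed; a pose out of reach is approached as far as the arm can. A call with a gripper value outside its range is refused whole. The fingers move at their own pace and stop on an object; the grip force is fixed at half the most. Time passes only in rows, so rows that repeat a pose let the fingers close. It gives the time, the measured TCP pose, the force, the opening and the grip force at its end, in the units of the state.
- state(): the state, without advancing time (a new reading comes with each control period).
- read_camera(name): name is "scene" or "top"; returns a dict with "frame" (384x512x3 uint8, red, green, blue), "fx", "fy", "cx", "cy" (pixels), "R" (3x3) and "t" (3): a world point X has camera coordinates R X + t. Camera axes: x right, y down, z forward; pixel columns grow to the right and rows downward; lengths in mm; the calibration is good to about 2 mm. A picture is of the moment at which its call begins. There is no depth.
- job_done(): hands the job in; it is judged then, once.
The state is a dict: "t": time; "joints": joint angles; "qvel": joint speeds; "tau": joint torques, N m; "eef_pos": TCP position; "tcp_rot": TCP orientation; "ft_force": force on the tool from outside, world axes, zero at the start; "moment": the same for the moment, N m; "opening": opening from 0.0 (shut) to 1.0 (fully open); "grip_force": force on a finger pad.
Only numpy, scipy, OpenCV 4.12 (cv2) and the standard library are available. Lean on these libraries where they do the work, as an engineer would, in place of code of your own. Each camera call takes 0.05 s, during which the arm holds its last target. There are 200 camera calls.

## Working session

There is one attempt and no reset: what is moved stays moved. The work goes in short steps, Python scripts to look and compute and a tool call to move; the robot and the scene stay as the last step left them, time stands still between calls to the robot, and variables do not carry over. Pictures are saved under pics/ and viewed, at most 10 in all, crops included, and the job is handed in when it is done.

Besides the shell and the picture viewer there is one more tool, called after ">>>" by a JSON object that holds its "op" and its "data". drive_tool: Moves the arm, as the interface text tells. Its arguments: {"type":"object","properties":{"targets":{"type":"array"}},"required":["targets"]}

```bash
mkdir -p pics; ls; python3 - <<'E'
from cell import *
import cv2
print(state(),grip_depth)
for n in("scene","top"):
    c=read_camera(n);cv2.imwrite(f"pics/{n}0.png",c["frame"][:,:,::-1]);print(n,c["fx"],c["cx"],c["cy"],c["R"],c["t"])
E
```

```text
pics
{'t': 0.0, 'joints': array([-1.40763324e+00,  4.91570124e-01,  1.55946655e+00, -4.16231602e-05,
        1.09168561e+00, -1.05610231e-01]), 'qvel': array([ 0.00046505,  0.00053047, -0.00164306, -0.00093785, -0.00069525,
        0.00168042]), 'tau': array([ 2.97150429e-03, -6.12641430e+01, -2.58187222e+01,  6.92199287e-02,
        4.81623074e-02, -6.28726366e-05]), 'eef_pos': array([ 165.93336659, -602.3116022 ,  214.04929516]), 'tcp_rot': array([-3.14046543e+00, -8.23695740e-05,  2.68792477e-01]), 'ft_force': array([ 0.38457097,  0.27644766, -0.84945916]), 'moment': array([-0.01158125, -0.01537205,  0.0414454 ]), 'grip_force': 0.0, 'opening': 1.0032410644027172} 18.8
scene 493.5743404866831 259.9910720867227 189.0989484309027 [[ 0.69441777  0.71942805  0.01439601]
 [ 0.53209565 -0.49992398 -0.68333757]
 [-0.4844153   0.48218181 -0.72996063]] [-420.82807114 -288.60406918 1950.29805742]
top 497.7049272904298 257.6520696586542 190.55722775142294 [[ 0.00742365 -0.99995119  0.00651962]
 [-0.99369263 -0.00810641 -0.11184471]
 [ 0.1118921  -0.0056482  -0.99370431]] [ -22.59634018  622.57280223 1783.25192944]
```

View pics/scene0.png

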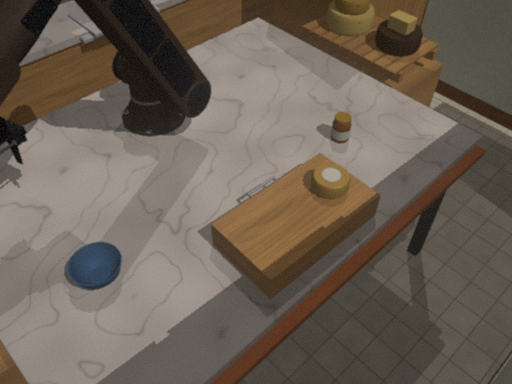

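View pics/top0.png

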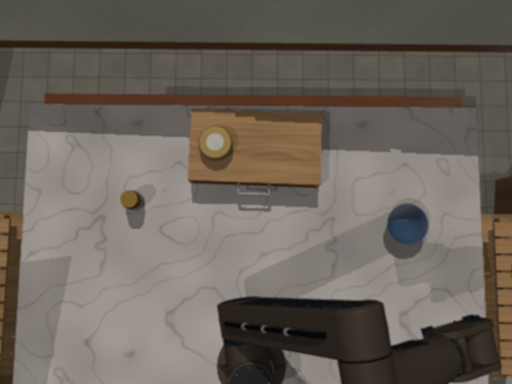

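Scene view: the cabinet is at about (215–378, 158–295), its bar handle at about (258,190), with the wheel on its left half. Top view: the cabinet top spans about (190–322, 110–187), and the handle is at about (255,190) with its shadow at 206.

```bash
cat > h.py <<'E'
import numpy as np, cv2
from cell import *
def ray(c,px):
    px=np.atleast_2d(px).astype(float); R=np.array(c["R"]);o=-R.T@np.array(c["t"])
    d=np.c_[(px[:,0]-c["cx"])/c["fx"],(px[:,1]-c["cy"])/c["fy"],np.ones(len(px))]@R
    return o,d
def onz(c,px,z):
    o,d=ray(c,px); return o+d*((z-o[2])/d[:,2])[:,None]
def proj(c,X):
    q=np.atleast_2d(X)@np.array(c["R"]).T+np.array(c["t"])
    return np.c_[c["fx"]*q[:,0]/q[:,2]+c["cx"],c["fy"]*q[:,1]/q[:,2]+c["cy"]]
E
python3 - <<'E'
from h import *
np.set_printoptions(precision=1,suppress=True)
for n,box in(("top",(180,100,335,200)),("scene",(205,150,390,305))):
    c=read_camera(n);f=c["frame"];x0,y0,x1,y1=box
    hsv=cv2.cvtColor(f,cv2.COLOR_RGB2HSV)
    m=np.zeros(f.shape[:2],np.uint8);vmin=110 if n=="scene" else 90
    m[y0:y1,x0:x1]=((hsv[...,0]>8)&(hsv[...,0]<26)&(hsv[...,1]>80)&(hsv[...,2]>vmin))[y0:y1,x0:x1]*255
    m=cv2.morphologyEx(m,cv2.MORPH_OPEN,np.ones((5,5)))
    k=max(cv2.findContours(m,0,1)[0],key=cv2.contourArea);h=cv2.convexHull(k)
    p=cv2.approxPolyDP(h,4,True)[:,0]
    print(n,cv2.contourArea(k));print(np.c_[p,onz(c,p,100)])
    r=cv2.minAreaRect(k);b=cv2.boxPoints(r);print(r);print(np.c_[b,onz(c,b,100)])
    s=cv2.resize(f[y0-5:y1+25,x0:x1],None,fx=4,fy=4,interpolation=2)
    if n=="top": cv2.imwrite("pics/topc.png",s[:,:,::-1])
E
```

```text
top 8441.5
[[ 191.   112.   896.7  223.5  100. ]
 [ 321.   123.   860.6 -242.3  100. ]
 [ 319.   184.   640.5 -233.8  100. ]
 [ 188.   179.   654.4  228.6  100. ]]
((255.08145141601562, 147.54505920410156), (131.9271697998047, 69.52300262451172), 2.385944128036499)
[[ 187.7  179.5  652.5  229.6  100. ]
 [ 190.6  110.1  903.7  225.   100. ]
 [ 322.4  115.6  887.9 -247.7  100. ]
 [ 319.5  185.   636.8 -235.6  100. ]]
scene 8463.0
[[ 374.   190.   887.9  225.4  100. ]
 [ 348.   215.   896.9   84.9  100. ]
 [ 264.   269.   861.5 -233.4  100. ]
 [ 214.   226.   653.3 -235.1  100. ]
 [ 318.   154.   656.3  221.6  100. ]]
((294.64654541015625, 208.99142456054688), (68.35630798339844, 153.683349609375), 56.88865280151367)
[[ 211.6  222.3  637.9 -231.3  100. ]
 [ 340.3  138.4  656.6  338.9  100. ]
 [ 377.7  195.6  910.5  214.3  100. ]
 [ 249.   279.6  857.9 -286.3  100. ]]
```

View pics/topc.png

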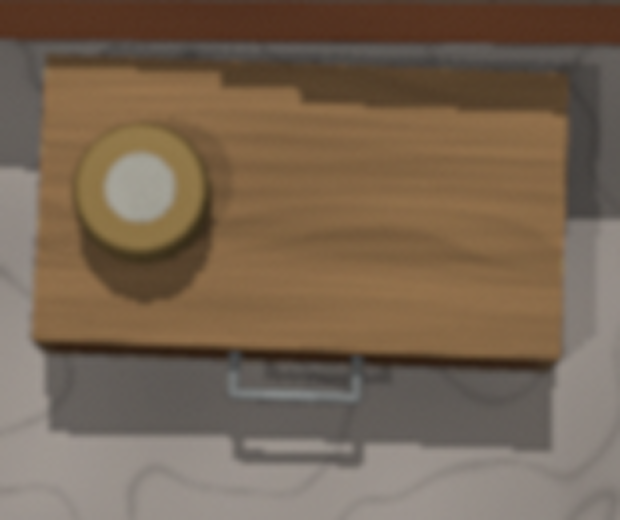

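The crop shows the cabinet top with its front corners at about (189,180.8) and (320,184.5), and its back corners at (191.5,109.3) and (322,113). The handle bar runs from about (238,193.5) to (269.5,194.5).

```bash
python3 - <<'E'
from h import *
np.set_printoptions(precision=1,suppress=True)
c=read_camera("top")
P=onz(c,[[189,180.8],[320,184.5],[322,113],[191.5,109.3]],100);print(P)
print(np.linalg.norm(P[0]-P[1]),np.linalg.norm(P[1]-P[2]))
H=onz(c,[[238,193.5],[269.5,194.5]],68);print(H,H.mean(0))
f=(P[0]-P[1])[:2]; g=(P[3]-P[2])[:2];y=f/np.linalg.norm(f)+g/np.linalg.norm(g);y/=np.linalg.norm(y);yaw=np.arctan2(-y[0],y[1])
x=np.array([y[1],-y[0]]);ctr=P[:,:2].mean(0);print("yaw",yaw,"ctr",ctr,"handle pred",ctr-x*168,"pole axis when open pt",ctr-x*(130+160-85))
s=read_camera("scene");print(proj(s,[*P,H.mean(0)]))
E
```

```text
[[ 648.1  225.   100. ]
 [ 638.7 -237.3  100. ]
 [ 897.3 -246.2  100. ]
 [ 906.6  221.9  100. ]]
462.34527476818147 258.73721608317044
[[607.8  52.8  68. ]
 [605.1 -60.1  68. ]] [606.5  -3.7  68. ]
yaw -0.020009751848170883 ctr [772.7  -9.1] handle pred [604.7  -5.8] pole axis when open pt [567.7  -5. ]
[[316.8 152.3]
 [210.2 223.6]
 [269.9 279.9]
 [378.1 193.7]
 [259.6 185.9]]
```

>>> {"op": "drive_tool", "data": {"targets": [{"jaw":0.36,"travel":[0.583,-0.46,0],"twist":-1.282},{"jaw":0.36,"travel":[0.583,-0.46,0],"twist":-1.282},{"jaw":0.36,"travel":[0.583,-0.46,0],"twist":-1.282},{"jaw":0.36,"travel":[0.583,-0.46,0],"twist":-1.282},{"jaw":0.36,"travel":[0.583,-0.46,0],"twist":-1.282},{"jaw":0.36,"travel":[0.583,-0.46,0],"twist":-1.282},{"jaw":0.36,"travel":[0.583,-0.46,0],"twist":-1.282},{"jaw":0.36,"travel":[0.583,-0.46,0],"twist":-1.282}]}}

```text
t: 0.97
eef_pos: [364.2, -332.2, 214.8]
tcp_rot: [3.141, 0.0, 1.275]
ft_force: [0.6, -0.3, -0.4]
opening: 0.492
grip_force: 0.0
```

```bash
cat >> h.py <<'E'
def go(x,y,z,yaw=1.551):
    s=state();p=s["eef_pos"];w=s["tcp_rot"][2];d=np.array([x,y,z])-p
    c,n=np.cos(w),np.sin(w)
    print("travel",np.round([(c*d[0]+n*d[1])/1e3,(n*d[0]-c*d[1])/1e3,-d[2]/1e3],4),"twist",round(-(yaw-w),3),"rows",np.linalg.norm(d)/41.7)
E
python3 -c "
from h import *
go(606,-4,140)"
```

```text
travel [0.3845 0.1355 0.0748] twist -0.276 rows 9.939377920647052
```

>>> {"op": "drive_tool", "data": {"targets": [{"jaw":0.36,"travel":[0.3845,0.1355,0.0748],"twist":-0.276},{"jaw":0.36,"travel":[0.3845,0.1355,0.0748],"twist":-0.276},{"jaw":0.36,"travel":[0.3845,0.1355,0.0748],"twist":-0.276},{"jaw":0.36,"travel":[0.3845,0.1355,0.0748],"twist":-0.276},{"jaw":0.36,"travel":[0.3845,0.1355,0.0748],"twist":-0.276},{"jaw":0.36,"travel":[0.3845,0.1355,0.0748],"twist":-0.276},{"jaw":0.36,"travel":[0.3845,0.1355,0.0748],"twist":-0.276},{"jaw":0.36,"travel":[0.3845,0.1355,0.0748],"twist":-0.276}]}}

```text
t: 1.63
eef_pos: [560.4, -69.2, 154.2]
tcp_rot: [3.141, 0.0, 1.545]
ft_force: [0.5, -0.8, 0.4]
opening: 0.359
grip_force: 0.0
```

```bash
python3 -c "
from h import *
go(606,-4,130)"
```

```text
travel [0.0664 0.0439 0.0242] twist -0.006 rows 1.9946227937874055
```

>>> {"op": "drive_tool", "data": {"targets": [{"jaw":0.36,"travel":[0.0664,0.0439,0.0242],"twist":-0.006},{"jaw":0.36,"travel":[0.0664,0.0439,0.0242],"twist":-0.006},{"jaw":0.36,"travel":[0.0664,0.0439,0.0242],"twist":-0.006},{"jaw":0.36,"travel":[0.0664,0.0439,0.0242],"twist":-0.006}]}}

```text
t: 1.97
eef_pos: [605.2, -4.2, 129.1]
tcp_rot: [-3.14, -0.0, 1.554]
ft_force: [-0.6, -0.4, -1.2]
opening: 0.361
grip_force: 0.0
```

```bash
python3 - <<'E'
from h import *
go(606,-4,50)
c=read_camera("scene");f=c["frame"];print(proj(c,[606,-4,68]))
cv2.imwrite("pics/s1.png",cv2.resize(f[100:250,180:330],None,fx=4,fy=4,interpolation=2)[:,:,::-1])
E
```

```text
travel [0.0002 0.0008 0.0791] twist 0.003 rows 1.8979407367465284
[[259.40386375 185.83299359]]
```

View pics/s1.png

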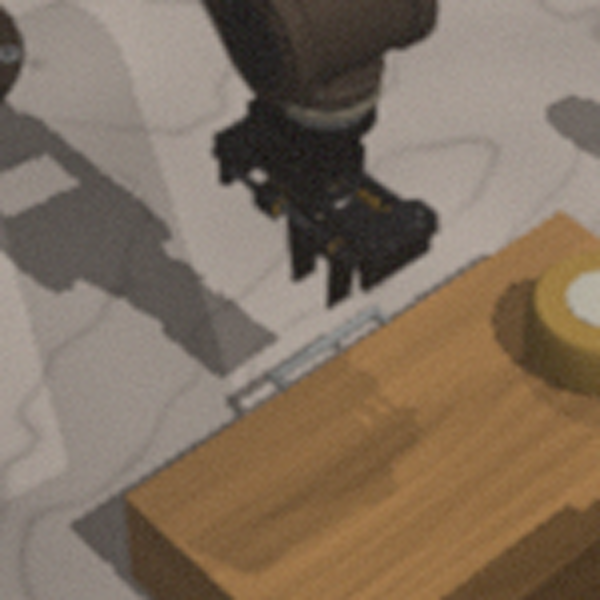

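The fingers (about crop (315,290)) sit over the bar line, which passes through the predicted point (259,186). I'll descend now.

>>> {"op": "drive_tool", "data": {"targets": [{"jaw":0.36,"travel":[0,0.001,0.03],"twist":0},{"jaw":0.36,"travel":[0,0.001,0.055],"twist":0},{"jaw":0.36,"travel":[0,0.001,0.079],"twist":0},{"jaw":0.36,"travel":[0,0.001,0.079],"twist":0},{"jaw":0,"travel":[0,0.001,0.079],"twist":0},{"jaw":0,"travel":[0,0.001,0.079],"twist":0},{"jaw":0,"travel":[0,0.001,0.079],"twist":0},{"jaw":0,"travel":[0,0.001,0.079],"twist":0}]}}

```text
t: 2.68
eef_pos: [606.9, -6.4, 52.9]
tcp_rot: [3.139, 0.0, 1.55]
ft_force: [4.1, -0.4, 1.5]
opening: 0.133
grip_force: 1.6
```

>>> {"op": "drive_tool", "data": {"targets": [{"jaw":0,"travel":[0,0,0],"twist":0},{"jaw":0,"travel":[0,-0.005,0],"twist":0},{"jaw":0,"travel":[0,-0.02,0],"twist":0},{"jaw":0,"travel":[0,-0.04,0],"twist":0},{"jaw":0,"travel":[0,-0.06,0],"twist":0},{"jaw":0,"travel":[0,-0.08,0],"twist":0},{"jaw":0,"travel":[0,-0.1,0],"twist":0},{"jaw":0,"travel":[0,-0.12,0],"twist":0}]}}

```text
t: 3.35
eef_pos: [486.9, -2.8, 52.8]
tcp_rot: [3.136, -0.0, 1.55]
ft_force: [5.3, 12.0, 10.7]
opening: 0.096
grip_force: 30.0
```

>>> {"op": "drive_tool", "data": {"targets": [{"jaw":0,"travel":[0,-0.015,0],"twist":0},{"jaw":0,"travel":[0,-0.03,0],"twist":0},{"jaw":0,"travel":[0,-0.036,0],"twist":0},{"jaw":0,"travel":[0,-0.039,0],"twist":0},{"jaw":0,"travel":[0,-0.041,0],"twist":0},{"jaw":0,"travel":[0,-0.041,0],"twist":0}]}}

```text
t: 3.85
eef_pos: [449.0, -1.8, 52.8]
tcp_rot: [3.131, -0.0, 1.55]
ft_force: [15.0, 21.0, 5.9]
opening: 0.097
grip_force: 30.0
```

>>> {"op": "drive_tool", "data": {"targets": [{"jaw":0,"travel":[0,-0.003,0],"twist":0},{"jaw":0,"travel":[0,-0.005,0],"twist":0},{"jaw":0,"travel":[0,-0.005,0],"twist":0}]}}

```text
t: 4.1
eef_pos: [449.0, -2.0, 53.0]
tcp_rot: [3.121, 0.001, 1.55]
ft_force: [35.7, 27.8, -13.2]
opening: 0.099
grip_force: 29.9
```

The drawer is at its stop. I'll relax, open the jaw and rise.

>>> {"op": "drive_tool", "data": {"targets": [{"jaw":0,"travel":[0,0.004,0],"twist":0},{"jaw":0.36,"travel":[0,0.004,0],"twist":0},{"jaw":0.36,"travel":[0,0.004,0],"twist":0},{"jaw":0.36,"travel":[0,0.004,0],"twist":0},{"jaw":0.36,"travel":[0,0.004,0],"twist":0},{"jaw":0.36,"travel":[0,0.004,-0.04],"twist":0},{"jaw":0.36,"travel":[0,0.004,-0.08],"twist":0},{"jaw":0.36,"travel":[0,0.004,-0.12],"twist":0}]}}

```text
t: 4.77
eef_pos: [443.0, -2.7, 172.2]
tcp_rot: [-3.138, -0.0, 1.551]
ft_force: [1.4, -0.1, 0.7]
opening: 0.362
grip_force: 0.0
```

>>> {"op": "drive_tool", "data": {"targets": [{"jaw":0.6,"travel":[-0.04,0,-0.04],"twist":0},{"jaw":0.6,"travel":[-0.08,0,-0.07],"twist":0},{"jaw":0.6,"travel":[-0.12,0,-0.1],"twist":0},{"jaw":0.6,"travel":[-0.16,0,-0.1],"twist":0},{"jaw":0.6,"travel":[-0.2,0,-0.1],"twist":0},{"jaw":0.6,"travel":[-0.24,0,-0.1],"twist":0},{"jaw":0.6,"travel":[-0.28,0,-0.1],"twist":0},{"jaw":0.6,"travel":[-0.28,0,-0.1],"twist":0}]}}

```text
t: 5.43
eef_pos: [437.5, -286.5, 271.1]
tcp_rot: [-3.141, 0.0, 1.549]
ft_force: [0.2, 0.4, -0.5]
opening: 0.605
grip_force: 0.0
```

```bash
python3 - <<'E'
from h import *
for n,(x0,y0,x1,y1) in(("top",(180,100,335,250)),("scene",(150,100,350,250))):
    f=read_camera(n)["frame"]
    cv2.imwrite(f"pics/{n}2.png",cv2.resize(f[y0:y1,x0:x1],None,fx=4,fy=4,interpolation=2)[:,:,::-1])
E
```

```text
(no output)
```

View pics/top2.png

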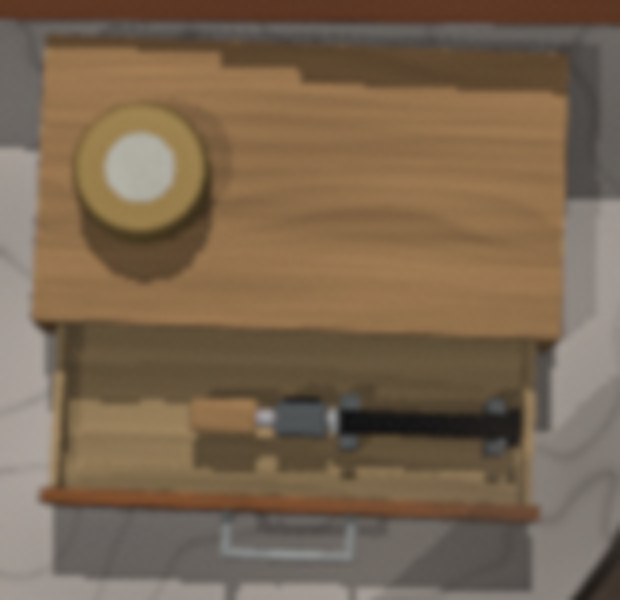

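View pics/scene2.png

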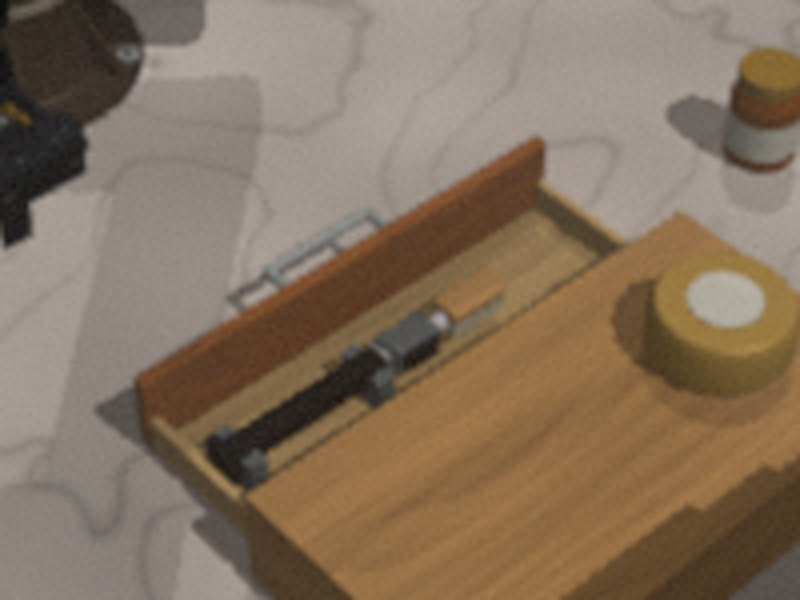

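The drawer is open and the brush is visible. In the top view the collar is at about (255.5,204.8), the tube runs from 265 to 310 in u at v≈206, and the posts are at (267,205) and (304,207). In the scene view the collar is at about (252.5,185).

```bash
python3 - <<'E'
from h import *
np.set_printoptions(precision=1,suppress=True)
c=read_camera("top");s=read_camera("scene")
g=lambda px,z:onz(c,np.array(px)/4+[180,100],z)
print("collar top",g([[302,419],[277,418],[328,420]],58))
print("tube/posts",g([[340,422],[520,430],[349,421],[495,427]],54))
print("head",g([[192,414],[256,416]],60))
print("panel",g([[42,495],[538,514]],88))
print("handle",g([[224,553],[352,557]],68))
o1,d1=ray(c,[255.5,204.75]);o2,d2=ray(s,[252.5,185])
A=np.c_[d1[0],-d2[0]];k=np.linalg.lstsq(A,o2-o1,rcond=None)[0];print("tri",o1+k[0]*d1[0],o2+k[1]*d2[0])
E
```

```text
collar top [[568.7 -10.3  58. ]
 [569.5  12.2  58. ]
 [568.  -33.6  58. ]]
tube/posts [[ 566.6  -44.5   54. ]
 [ 560.7 -206.7   54. ]
 [ 567.6  -52.6   54. ]
 [ 563.2 -184.2   54. ]]
head [[572.3  88.5  60. ]
 [570.9  31.1  60. ]]
panel [[ 497.4  217.8   88. ]
 [ 484.1 -218.5   88. ]]
handle [[448.1  58.   68. ]
 [445.5 -55.6  68. ]]
tri [569.6 -10.3  47.8] [574.3  -4.8  48.2]
```

```bash
python3 -c "
from h import *
go(570.5,-9,120)"
```

```text
travel [0.2763 0.1268 0.1508] twist -0.002 rows 8.137382627151563
```

>>> {"op": "drive_tool", "data": {"targets": [{"jaw":0.65,"travel":[0.276,0.127,0.1],"twist":0},{"jaw":0.65,"travel":[0.276,0.127,0.1],"twist":0},{"jaw":0.65,"travel":[0.276,0.127,0.1],"twist":0},{"jaw":0.65,"travel":[0.276,0.127,0.1],"twist":0},{"jaw":0.65,"travel":[0.276,0.127,0.1],"twist":0},{"jaw":0.65,"travel":[0.276,0.127,0.1],"twist":0},{"jaw":0.65,"travel":[0.276,0.127,0.1],"twist":0},{"jaw":0.65,"travel":[0.276,0.127,0.1],"twist":0}]}}

```text
t: 6.3
eef_pos: [570.8, -4.7, 170.3]
tcp_rot: [-3.14, -0.0, 1.554]
ft_force: [-0.2, -0.3, 0.4]
opening: 0.65
grip_force: 0.0
```

```bash
python3 -c "
from h import *
go(570.5,-9,30)"
```

```text
travel [-0.0043 -0.0002  0.1403] twist 0.003 rows 3.3664056685455566
```

>>> {"op": "drive_tool", "data": {"targets": [{"jaw":0.65,"travel":[-0.004,0,0.04],"twist":0.003},{"jaw":0.65,"travel":[-0.004,0,0.075],"twist":0.003},{"jaw":0.65,"travel":[-0.004,0,0.1],"twist":0.003},{"jaw":0.65,"travel":[-0.004,0,0.12],"twist":0.003},{"jaw":0.65,"travel":[-0.004,0,0.14],"twist":0.003},{"jaw":0.65,"travel":[-0.004,0,0.14],"twist":0.003},{"jaw":0.65,"travel":[-0.004,0,0.14],"twist":0.003}]}}

```text
t: 6.88
eef_pos: [570.1, -12.2, 31.1]
tcp_rot: [-3.14, -0.0, 1.549]
ft_force: [0.3, -0.2, 0.2]
opening: 0.653
grip_force: 0.0
```

>>> {"op": "drive_tool", "data": {"targets": [{"jaw":0.45,"travel":[0.003,0,0],"twist":0},{"jaw":0.4,"travel":[0.003,0,0],"twist":0},{"jaw":0,"travel":[0.003,0,0],"twist":0},{"jaw":0,"travel":[0.003,0,0],"twist":0},{"jaw":0,"travel":[0.003,0,0],"twist":0},{"jaw":0,"travel":[0.003,0,0],"twist":0},{"jaw":0,"travel":[0.003,0,0],"twist":0}]}}

```text
t: 7.47
eef_pos: [571.5, -10.2, 32.0]
tcp_rot: [3.14, 0.0, 1.548]
ft_force: [1.5, 2.2, 7.2]
opening: 0.317
grip_force: 30.0
```

The opening is about 30–31 mm across with 30 N of grip, so the button is fully in. I'll pull now.

>>> {"op": "drive_tool", "data": {"targets": [{"jaw":0,"travel":[0.005,0,0],"twist":0},{"jaw":0,"travel":[0.015,0,0],"twist":0},{"jaw":0,"travel":[0.03,0,0],"twist":0},{"jaw":0,"travel":[0.045,0,0],"twist":0},{"jaw":0,"travel":[0.06,0,0],"twist":0},{"jaw":0,"travel":[0.075,0,0],"twist":0},{"jaw":0,"travel":[0.09,0,0],"twist":0},{"jaw":0,"travel":[0.1,0,0],"twist":0}]}}

```text
t: 8.13
eef_pos: [573.6, 90.5, 31.5]
tcp_rot: [3.141, 0.0, 1.549]
ft_force: [0.9, -2.5, 1.9]
opening: 0.318
grip_force: 30.0
```

>>> {"op": "drive_tool", "data": {"targets": [{"jaw":0,"travel":[0.004,0,0],"twist":0},{"jaw":0,"travel":[0.008,0,0],"twist":0},{"jaw":0,"travel":[0.011,0,0],"twist":0},{"jaw":0,"travel":[0.013,0,0],"twist":0},{"jaw":0,"travel":[0.014,0,0],"twist":0},{"jaw":0,"travel":[0.014,0,0],"twist":0}]}}

```text
t: 8.63
eef_pos: [573.7, 102.3, 31.2]
tcp_rot: [-3.141, 0.001, 1.548]
ft_force: [1.5, -9.9, 2.5]
opening: 0.317
grip_force: 30.0
```

>>> {"op": "drive_tool", "data": {"targets": [{"jaw":0,"travel":[0.002,0,0],"twist":0},{"jaw":0,"travel":[0.003,0,0],"twist":0},{"jaw":0,"travel":[0.003,0,0],"twist":0}]}}

```text
t: 8.88
eef_pos: [573.6, 103.0, 31.2]
tcp_rot: [-3.14, 0.004, 1.547]
ft_force: [1.0, -29.2, 3.8]
opening: 0.313
grip_force: 29.8
```

Hard stop reached. I'll ease off slightly and release the button there.

>>> {"op": "drive_tool", "data": {"targets": [{"jaw":0,"travel":[-0.002,0,0],"twist":0},{"jaw":0.34,"travel":[-0.002,0,0],"twist":0},{"jaw":0.4,"travel":[-0.002,0,0],"twist":0},{"jaw":0.5,"travel":[-0.002,0,0],"twist":0},{"jaw":0.6,"travel":[-0.002,0,0],"twist":0},{"jaw":0.65,"travel":[-0.002,0,0],"twist":0},{"jaw":0.65,"travel":[-0.002,0,-0.03],"twist":0},{"jaw":0.65,"travel":[-0.002,0,-0.07],"twist":0}]}}

```text
t: 9.55
eef_pos: [571.5, 104.7, 99.1]
tcp_rot: [-3.134, 0.0, 1.548]
ft_force: [-0.0, 0.4, 0.6]
opening: 0.642
grip_force: 0.0
```

>>> {"op": "drive_tool", "data": {"targets": [{"jaw":0.65,"travel":[-0.01,0,-0.04],"twist":0},{"jaw":0.65,"travel":[-0.05,0,-0.06],"twist":0},{"jaw":0.65,"travel":[-0.09,0,-0.06],"twist":0},{"jaw":0.65,"travel":[-0.13,0,-0.06],"twist":0},{"jaw":0.65,"travel":[-0.17,0,-0.06],"twist":0},{"jaw":0.65,"travel":[-0.21,0,-0.06],"twist":0},{"jaw":0.65,"travel":[-0.22,0,-0.06],"twist":0},{"jaw":0.65,"travel":[-0.22,0,-0.06],"twist":0}]}}

```text
t: 10.22
eef_pos: [568.0, -117.6, 160.9]
tcp_rot: [-3.141, -0.0, 1.544]
ft_force: [-0.1, 0.3, -0.2]
opening: 0.648
grip_force: 0.0
```

```bash
python3 - <<'E'
from h import *
a=read_camera("top")["frame"][170:240,185:330];b=read_camera("scene")["frame"][135:240,170:315]
cv2.imwrite("pics/both3.png",cv2.resize(np.vstack([a,b]),None,fx=3.4,fy=3.4,interpolation=2)[:,:,::-1])
go(566,-119,120)
E
```

```text
travel [-0.0044 -0.0021  0.041 ] twist -0.004 rows 0.989765922816057
```

View pics/both3.png

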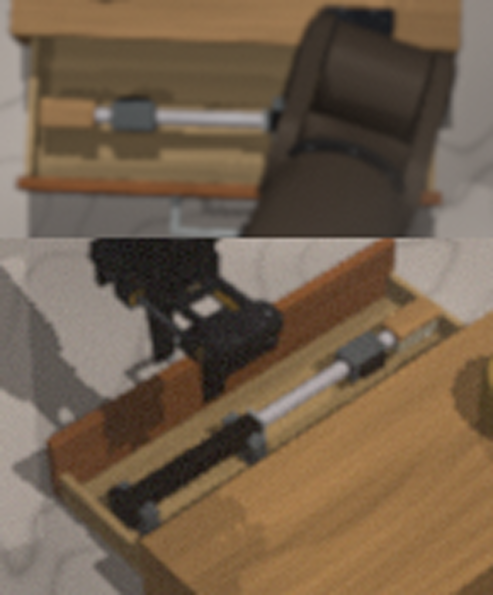

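The brush is fully out: the collar is at about (135,112) in the upper panel, with the long inner tube between it and the handle. The handle is free between the posts. I'll grip it at about x = −53 mm, nearer the balance point.

```bash
python3 -c "
from h import *
go(568,-90,29)"
```

```text
travel [ 0.0246 -0.0008  0.132 ] twist -0.004 rows 3.219865103206001
```

>>> {"op": "drive_tool", "data": {"targets": [{"jaw":0.5,"travel":[0.0246,0,0.0],"twist":-0.004},{"jaw":0.5,"travel":[0.0246,0,0.04],"twist":-0.004},{"jaw":0.5,"travel":[0.0246,0,0.075],"twist":-0.004},{"jaw":0.5,"travel":[0.0246,0,0.1],"twist":-0.004},{"jaw":0.5,"travel":[0.0246,0,0.12],"twist":-0.004},{"jaw":0.5,"travel":[0.0246,0,0.132],"twist":-0.004},{"jaw":0.5,"travel":[0.0246,0,0.132],"twist":-0.004},{"jaw":0.5,"travel":[0.0246,0,0.132],"twist":-0.004}]}}

```text
t: 10.98
eef_pos: [569.3, -89.7, 29.4]
tcp_rot: [-3.141, -0.0, 1.553]
ft_force: [0.5, 0.4, 0.6]
opening: 0.498
grip_force: 0.0
```

>>> {"op": "drive_tool", "data": {"targets": [{"jaw":0,"travel":[0,0,0],"twist":0},{"jaw":0,"travel":[0,0,0],"twist":0},{"jaw":0,"travel":[0,0,0],"twist":0},{"jaw":0,"travel":[0,0,0],"twist":0},{"jaw":0,"travel":[0,0,0],"twist":0},{"jaw":0,"travel":[0,0,0],"twist":0},{"jaw":0,"travel":[0,0,0],"twist":0}]}}

```text
t: 11.57
eef_pos: [569.3, -90.8, 29.8]
tcp_rot: [3.141, 0.0, 1.551]
ft_force: [-1.5, -0.4, 6.2]
opening: 0.23
grip_force: 30.0
```

>>> {"op": "drive_tool", "data": {"targets": [{"jaw":0,"travel":[0,0,-0.005],"twist":0},{"jaw":0,"travel":[0,0,-0.015],"twist":0},{"jaw":0,"travel":[0,0,-0.028],"twist":0},{"jaw":0,"travel":[0,0,-0.042],"twist":0},{"jaw":0,"travel":[0,0,-0.057],"twist":0},{"jaw":0,"travel":[0,0,-0.072],"twist":0},{"jaw":0,"travel":[0,0,-0.085],"twist":0},{"jaw":0,"travel":[0,0,-0.095],"twist":0}]}}

```text
t: 12.23
eef_pos: [569.2, -90.6, 126.0]
tcp_rot: [3.141, 0.0, 1.552]
ft_force: [-0.4, 0.4, -2.6]
opening: 0.231
grip_force: 30.0
```

>>> {"op": "drive_tool", "data": {"targets": [{"jaw":0,"travel":[0,0,-0.003],"twist":0},{"jaw":0,"travel":[0,0,-0.003],"twist":0},{"jaw":0,"travel":[0,0,-0.003],"twist":0},{"jaw":0,"travel":[0,0,-0.003],"twist":0},{"jaw":0,"travel":[0,0,-0.003],"twist":0},{"jaw":0,"travel":[0,0,-0.003],"twist":0}]}}

```text
t: 12.73
eef_pos: [568.9, -90.6, 126.6]
tcp_rot: [-3.141, -0.0, 1.552]
ft_force: [-0.1, 0.8, -3.0]
opening: 0.231
grip_force: 30.0
```

```bash
python3 - <<'E'
from h import *
a=read_camera("top")["frame"][90:240,110:330];b=read_camera("scene")["frame"][95:245,170:390]
cv2.imwrite("pics/both4.png",cv2.resize(np.vstack([a,b]),None,fx=2,fy=2,interpolation=2)[:,:,::-1])
print(state()["eef_pos"],state()["grip_force"])
E
```

```text
[569.02893293 -90.65373392 126.85828016] 29.987861216068268
```

View pics/both4.png

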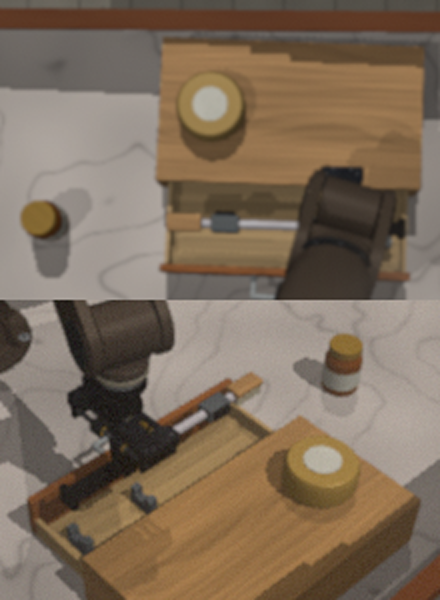

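The brush is held level and clear of the posts, extended, about 97 mm above where it lay. The drawer is still open, and the wheel and jar have not moved.

```bash
python3 -c "
from cell import *
print(job_done())"
```

```text
the job is handed in; nothing more can be done
None
```

I handed the job in at about 13 s: the drawer is fully open, and the arm is holding the brush still and level, about 97 mm above where it lay. I pulled the brush to its hard end stop and let the button go there, but didn't check separately that it had locked; the cheese and jar look untouched, and the bowl wasn't in the final picture.

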